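# Tip the glove carton down into its taped bay

### The job

On the drainboard, push the squat jar sideways out of the taped bay with a fingertip, keeping it upright, until it stands clear of the tape. Then push the tall glove carton near its top so that it topples over into the bay and lies flat wholly inside the tape, dispensing slot up. Do not pick up either of them, and leave everything else where it stands.

Things in the scene. Friction and masses are not known exactly. Their poses are not given: they have to be found in the camera images.
- bay: Rectangle of flat black tape stuck on the steel drainboard (no height to speak of). Inside the tape 220 mm along its x and 170 mm along its y; the tape is 12 mm wide. Origin at the centre of the rectangle, on the surface. The carton stands at the -x end, across the tape there, so +x is the direction in which it has to topple.
- carton: Glove carton, white, 60 mm deep (x), 100 mm wide (y), 160 mm tall (z), standing loose on its small end. Its grey and black dispensing slot is on the -x face, which looks away from the bay; the +x face looks to the bay. Origin at the centre of its underside, z up through it. It ends lying with the slot face up, 60 mm high.
- carton_centre (a point): Middle of the carton and its centre of mass (0.17 to 0.33 kg): 80 mm up while it stands, 30 mm up when it lies. Axes as the carton's. Pushed slowly near the top of its -x face, the carton pivots about its lower bay-side edge, hardly sliding, and falls by itself once tilted beyond about 0.36 rad.
- carton_corner1 (a point): Corner of the carton's +x (bay-side) face: bottom, -y side. When the carton lies in the bay the four corners 1 to 4 are on the surface.
- carton_corner2 (a point): Corner of the carton's +x face: bottom, +y side.
- carton_corner3 (a point): Corner of the carton's +x face: top, -y side.
- carton_corner4 (a point): Corner of the carton's +x face: top, +y side.
- jar_centre (a point): Middle of the squat glass jar with a steel lid that stands in the bay: round, 60 mm across, 60 mm tall, 0.14 to 0.28 kg; this point is 30 mm above its underside, z up through the lid. It slides upright when pushed below its middle. The surface beside both long sides of the bay is free next to it.
- refill: Bystander: plain closed cardboard carton, 50 x 80 x 100 mm tall, standing. Origin at the centre of its underside.
- cup: Bystander: steel cup, 68 mm across, 70 mm tall. Origin at the centre of its underside.
- apple: Bystander: green apple, 72 mm across, 63 mm tall. Origin at its underside.
- brush: Bystander: low dish brush, about 180 mm long, lying across, beyond the +x end of the bay. Origin on its underside.
- soap: Bystander: white soap bottle, 64 mm across, 170 mm tall. Origin at the centre of its underside.
- bowl: Bystander: steel bowl, 140 mm across, 60 mm tall. Origin at the centre of its underside.
- spice: Bystander: lidded glass jar outside the bay, 56 mm across, 90 mm tall. Origin at the centre of its underside.
There are look-alikes about, which are no part of the job. Leave any blue or turquoise look-alike of the carton alone.

How it is judged:
By the outcome, as a careful person would: the job done as asked, in the order asked, and still so for the second after the job is handed in, with the robot touching nothing.
It also fails if it takes over 58 s, if anything falls off the work surface, if the arm or the gripper's body presses on something with over 40 N, if the wrist force passes 120 N, or if a joint passes its speed limit or range.

### The arm

A 6-joint arm with a two-finger parallel gripper is mounted at the origin on the work surface. World frame = base frame: x ahead of the robot, y to its left, z up, the work surface at z = 0. Lengths are in m, angles in rad, forces in N, time in s.
With the tool pointing down it reaches from about 0.25 to 0.775 m from the base axis. Payload 4 kg.
Tool frame: the origin (TCP) lies between the finger pads; the fingertips stand 11 mm ahead of it and the grasp point (between the pads) lies 8 mm behind it; z points along the fingers, y is the direction in which the jaws open and shut (so a half turn about z gives the same grasp; the last joint's range is limited). The gripper opens to 94 mm and grips with 3 to 60 N. Pads are 16 mm wide; open, the fingers measure 119 mm over their backs; the gripper's body (75 mm by 177 mm) begins 78 mm behind the grasp point.
Start: joints at [-1.306, 0.087, 1.371, -0, 1.684, -0.103], TCP at [0.198, -0.513, 0.217] pointing down, gripper open.
Joint ranges: [-3.1, 3.1], [-0.76, 2.03], [0.27, 2.55], [-1.08, 4.22], [0.17, 2.65], [-2.57, 2.57]. Speed limits (rad/s): [2.79, 2.79, 3.14, 3.14, 3.14, 3.14].

### API

Orientations are given as a unit quaternion [x, y, z, w].
In Python, from rig import bot gives the robot as it stands. The module is installed in compiled form; this text tells all that it offers.
- The arm moves only by the tool play_rows, never from a script. Its argument "series" is a list of rows, each an object of numbers: "grip": the finger opening in m, from 0 to 0.094; "dx", "dy", "dz": the shift along the tool's x, y, z in m; "rx", "ry", "rz": the turn, a rotation vector about the tool's x, y, z in rad. In form: [{"grip": .., "dx": .., "dy": .., "dz": .., "rx": .., "ry": .., "rz": ..}, ...]. A call has 1 to 20 rows; each row is the pose to reach, as a shift and turn from the pose commanded when the call began, along the tool's axes at that moment; what a row does not reach only later rows make up. A row lasts 1/10 s, in which the tool goes at most 50 mm and 8.59 degrees, less where a joint would pass 70% of its speed; a pose out of reach is approached as far as the arm can. A call with a gripper value outside its range is refused whole. The fingers move at their own pace and stop on an object; the grip force is fixed at half the most. Time passes only in rows, so rows that repeat a pose let the fingers close. It gives the time, the measured TCP pose, the force and the opening at its end, in the units of the state.
- bot.read_state(): the state, without advancing time (a new reading comes with each control period).
- bot.grab_frame(name): name is "scene" or "top" or "wrist"; returns (picture, depth): 400x640x3 uint8, blue, green, red; 400x640 float32, m along the optical axis (not along the pixel's ray), 0 where there is no reading.
- bot.camera_model(name): a dict with "fx", "fy", "cx", "cy" (pixels), "extrinsics" (4x4, takes a point from world to camera coordinates). Camera axes: x right, y down, z forward; pixel columns grow to the right and rows downward; lengths in m; the calibration is good to about 2 mm. A picture is of the moment at which its call begins: read the wrist's pose just before it. camera_model takes no time and is no camera call; for the wrist camera it gives the pose at the moment of the call.
- bot.finish_job(): hands the job in, once; it reports no verdict.
The state is a dict: "time": time; "joint_pos": joint angles; "joint_vel": joint speeds; "effort": joint torques, N m; "eef_pos": TCP position; "ee_rot": TCP orientation; "force": force on the tool from outside, world axes, zero at the start; "wrist_torque": the same for the moment, N m; "gripper_width": opening from 0.0 (shut) to 1.0 (fully open).
Only numpy, scipy, OpenCV 4.12 (cv2) and the standard library are available. Lean on these libraries where they do the work, as an engineer would, in place of code of your own. Each camera call takes 0.05 s, during which the arm holds its last target.

## Working session

There is one attempt and no reset: what is moved stays moved. The work goes in short steps, Python scripts to look and compute and a tool call to move; the robot and the scene stay as the last step left them, time stands still between calls to the robot, and variables do not carry over. Pictures are saved under pics/ and viewed, and the job is handed in when it is done.

Besides the shell and the picture viewer there is one more tool, called after "Emit:" as a command line: name --argument value ..., lists and objects as JSON in quotes. play_rows: Moves the arm, as the interface text tells. Its arguments: {"type":"object","properties":{"series":{"type":"array"}},"required":["series"]}

```bash
mkdir -p pics
python3 - <<'E'
from rig import bot
import cv2,numpy as np
s=bot.read_state();print({k:np.round(v,3).tolist() for k,v in s.items()})
for n in("scene","top"):
    p,d=bot.grab_frame(n);cv2.imwrite(f"pics/{n}0.png",p);np.savez(f"{n}0.npz",p=p,d=d,**{k:np.array(v) for k,v in bot.camera_model(n).items()})
    m=bot.camera_model(n);print(n,m["fx"],m["cx"],m["cy"],np.round(m["extrinsics"],3).tolist())
E
```

```text
{'time': 0.0, 'joint_pos': [-1.306, 0.088, 1.372, 0.0, 1.684, -0.103], 'joint_vel': [0.001, -0.001, -0.0, -0.002, -0.0, -0.0], 'effort': [-0.003, -34.019, -30.243, 0.072, 0.033, -0.0], 'eef_pos': [0.198, -0.513, 0.215], 'ee_rot': [0.983, 0.183, -0.0, -0.001], 'force': [1.049, -0.85, 0.26], 'wrist_torque': [-0.018, -0.006, 0.016], 'gripper_width': 1.0}
scene 427.6742210380765 320.61713703564584 197.93553431143957 [[-0.367, 0.93, -0.002, 0.208], [0.511, 0.201, -0.836, -0.194], [-0.777, -0.308, -0.549, 1.796], [0.0, 0.0, 0.0, 1.0]]
top 451.98863366659606 322.96721426484567 194.2506234113708 [[0.015, -1.0, 0.013, -0.026], [-0.999, -0.016, -0.049, 0.551], [0.049, -0.012, -0.999, 1.462], [0.0, 0.0, 0.0, 1.0]]
```

View pics/scene0.png

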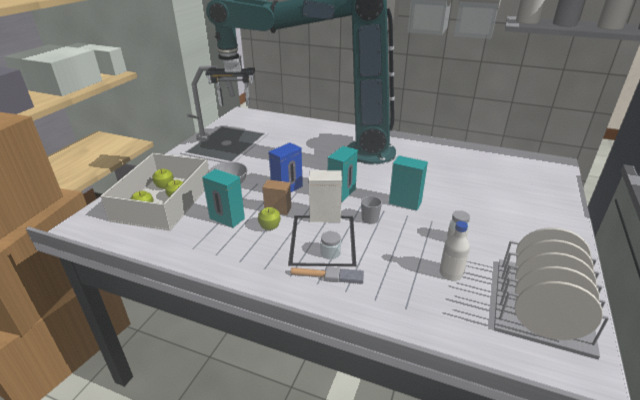

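View pics/top0.png

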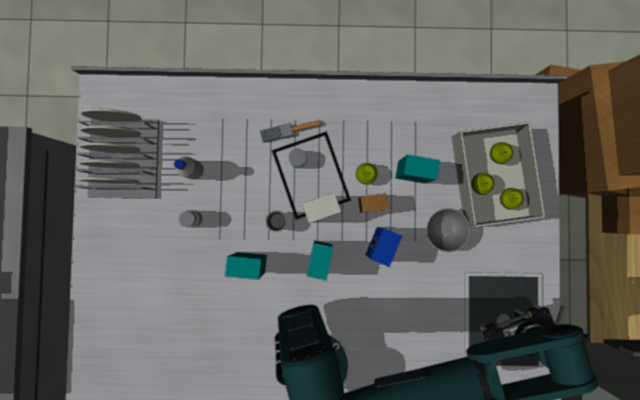

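The scene view shows one white carton at (324,197), standing across the near edge of the tape, and the jar with its lid at (331,245) inside the tape. The same things in the top view are at (322,208) and (300,157).

Possible mix-ups in the top view:
- **Carton:** teal boxes at (245,265), (320,260) and (418,168), the blue box at (384,246), and the brown refill at (373,203).
- **Jar:** the spice jar at (190,218) and the cup at (277,221).

I choose the white box and the jar inside the tape.

```bash
cat > h.py <<'E'
import cv2,numpy as np
def load(n):
    z=np.load(n);return z["p"],z["d"],dict(fx=float(z["fx"]),fy=float(z["fy"]),cx=float(z["cx"]),cy=float(z["cy"]),E=z["extrinsics"])
def grab(n):
    from rig import bot
    m=bot.camera_model(n);p,d=bot.grab_frame(n);return p,d,dict(fx=m["fx"],fy=m["fy"],cx=m["cx"],cy=m["cy"],E=np.array(m["extrinsics"]))
def onplane(m,uv,z):
    uv=np.atleast_2d(uv).astype(float);E=m["E"];R=E[:3,:3];C=-R.T@E[:3,3]
    r=np.c_[(uv[:,0]-m["cx"])/m["fx"],(uv[:,1]-m["cy"])/m["fy"],np.ones(len(uv))]@R
    return C+r*((z-C[2])/r[:,2])[:,None]
def cloud(m,d):
    v,u=np.mgrid[:d.shape[0],:d.shape[1]];E=m["E"]
    c=np.stack([(u-m["cx"])/m["fx"]*d,(v-m["cy"])/m["fy"]*d,d],-1)
    return (c-E[:3,3])@E[:3,:3]
def proj(m,X):
    c=np.atleast_2d(X)@m["E"][:3,:3].T+m["E"][:3,3]
    return np.c_[c[:,0]/c[:,2]*m["fx"]+m["cx"],c[:,1]/c[:,2]*m["fy"]+m["cy"]]
E
python3 - <<'E'
from h import *
for n in("top","scene"):
    p,d,m=load(n+"0.npz");W=cloud(m,d);hsv=cv2.cvtColor(p,cv2.COLOR_BGR2HSV)
    c=p[120:240,250:400] if n=="top" else p[150:290,240:400]
    cv2.imwrite(f"pics/c_{n}.png",cv2.resize(c,None,fx=5,fy=4.2,interpolation=cv2.INTER_CUBIC))
    ok=(d>0)&(W[...,0]>.2)&(W[...,0]<.9)&(abs(W[...,1])<.6)
    # tape
    t=((p.max(2)<40)&ok&(abs(W[...,2])<.015)).astype(np.uint8)
    k,l,st,ce=cv2.connectedComponentsWithStats(t)
    for i in range(1,k):
        if st[i,4]>60:
            X=W[l==i];
            v,u=np.nonzero(l==i);P=onplane(m,np.c_[u,v],0)[:,:2].astype(np.float32)
            print(n,"dark",st[i],cv2.minAreaRect(P))
    for nm,z0,z1 in(("z160",.15,.17),("z60",.052,.068),("z90",.08,.095),("z100",.096,.108),("z70",.068,.078)):
        t=(ok&(W[...,2]>z0)&(W[...,2]<z1)).astype(np.uint8);k,l,st,ce=cv2.connectedComponentsWithStats(t)
        for i in range(1,k):
            if st[i,4]>25 and n=="top":
                v,u=np.nonzero(l==i);zz=W[l==i][:,2].mean();P=onplane(m,np.c_[u,v],(zz))[:,:2].astype(np.float32)
                print(n,nm,st[i].tolist(),round(float(zz),3),p[l==i].mean(0).astype(int),np.round(cv2.minAreaRect(P)[0],4),np.round(cv2.minAreaRect(P)[1],3),cv2.minAreaRect(P)[2])
E
```

```text
top dark [273 132  77  87 419] ((0.6155588626861572, 0.023681044578552246), (0.2399800568819046, 0.19041554629802704), 19.891990661621094)
top dark [470 297  31   9 212] ((0.2121274173259735, -0.5526673197746277), (0.098894864320755, 0.025433672592043877), 88.625)
top z160 [115, 110, 11, 4, 33] 0.16 [73 78 79] [0.7796 0.5868] [0.009 0.029] 1.0202410221099854
top z160 [114, 127, 14, 4, 32] 0.16 [68 74 75] [0.7292 0.5838] [0.009 0.038] 0.9926127791404724
top z160 [114, 144, 12, 4, 29] 0.161 [73 78 80] [0.679  0.5845] [0.033 0.008] 83.77422332763672
top z160 [403, 155, 37, 25, 699] 0.16 [ 98 101   3] [ 0.6298 -0.3042] [0.101 0.061] 81.03987121582031
top z160 [173, 159, 12, 11, 61] 0.166 [99 49 27] [0.6263 0.4085] [0.031 0.027] 46.1140022277832
top z160 [113, 161, 12, 3, 28] 0.161 [73 79 80] [0.6298 0.5855] [0.006 0.032] 0.9395301342010498
top z160 [112, 178, 12, 3, 29] 0.162 [73 79 80] [0.5798 0.5861] [0.006 0.032] 0.91212397813797
top z160 [302, 193, 38, 30, 693] 0.16 [147 156 157] [ 0.5052 -0.0094] [0.06 0.1 ] 20.117353439331055
top z160 [370, 228, 32, 39, 708] 0.16 [128  49  16] [ 0.
[... 1907 characters left out ...]
714355469
top z100 [464, 161, 8, 41, 72] 0.1 [116 122 122] [ 0.5956 -0.4625] [0.125 0.006] 8.411808967590332
top z100 [122, 170, 22, 2, 37] 0.102 [91 90 89] [0.6111 0.5679] [0.003 0.064] 0.9266403913497925
top z100 [121, 187, 22, 2, 40] 0.102 [79 78 77] [0.5589 0.5692] [0.003 0.064] 0.9006474018096924
top z100 [361, 194, 27, 19, 377] 0.1 [ 45  79 109] [ 0.5237 -0.1722] [0.05  0.081] 8.474907875061035
top z100 [470, 203, 11, 24, 53] 0.1 [114 120 120] [ 0.4913 -0.4793] [0.075 0.019] 20.09607696533203
top z100 [482, 220, 31, 6, 50] 0.1 [113 118 118] [ 0.4682 -0.5534] [0.005 0.094] 8.536273002624512
top z70 [484, 177, 9, 14, 29] 0.07 [  6 112  98] [ 0.5888 -0.5388] [0.021 0.042] 75.8497085571289
```

View pics/c_top.png

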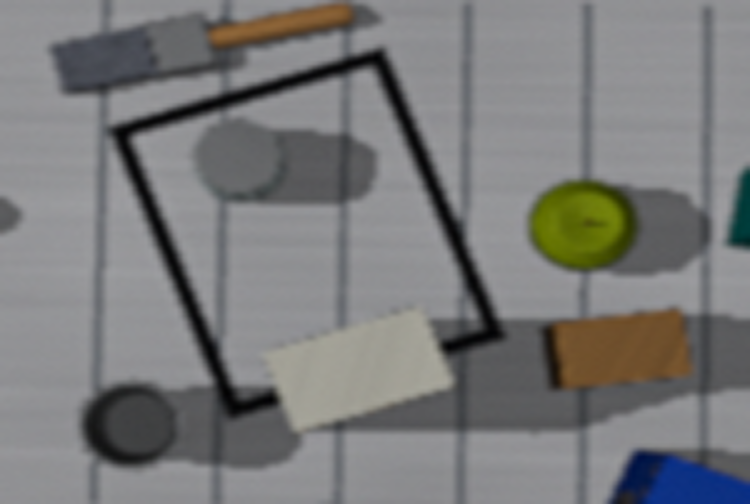

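View pics/c_scene.png

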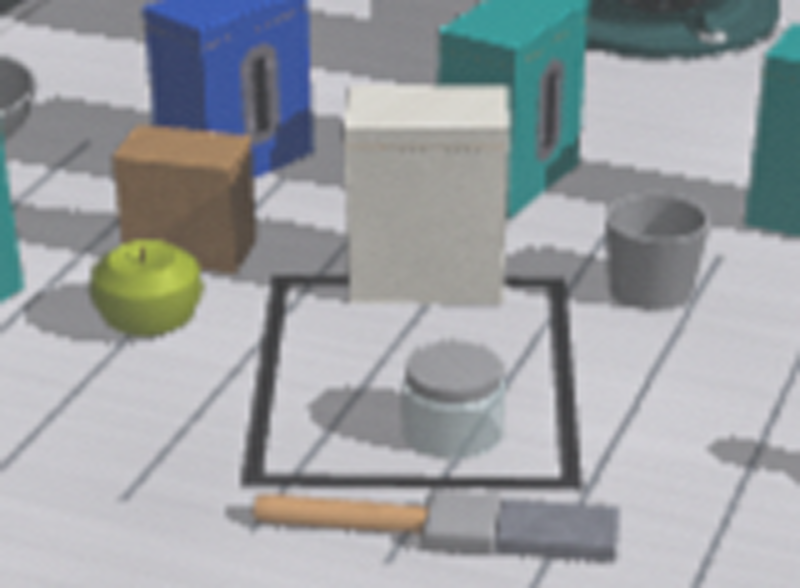

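```bash
cat >> h.py <<'E'
from scipy.spatial.transform import Rotation as Ro
B=np.array([.6156,.0237]);TH=np.radians(19.9);X=np.array([np.cos(TH),np.sin(TH)]);Y=np.array([-X[1],X[0]])
def tobay(p): d=np.asarray(p)[...,:2]-B; return np.stack([d@X,d@Y],-1)
def toworld(x,y,z): return np.r_[B+x*X+y*Y,z]
def delta(x,y,z):
    from rig import bot
    s=bot.read_state();R=Ro.from_quat(s["ee_rot"]);return np.round(R.inv().apply(toworld(x,y,z)-s["eef_pos"]),4)
E
python3 - <<'E'
from h import *
from rig import bot
for n,uv in(("top",(297.8,157.1)),("scene",(331,238))):
    p,d,m=load(n+"0.npz");w=onplane(m,uv,.06);print(n,w,tobay(w))
# scene tape corners (outer), from mask
p,d,m=load("scene0.npz");W=cloud(m,d)
t=((p.max(2)<75)&(abs(W[...,2])<.01)&(W[...,0]>.45)&(W[...,0]<.8)&(abs(W[...,1]-.02)<.2)).astype(np.uint8)
k,l,st,ce=cv2.connectedComponentsWithStats(t,connectivity=8);i=1+st[1:,4].argmax();v,u=np.nonzero(l==i);print(st[i],cv2.minAreaRect(onplane(m,np.c_[u,v],0)[:,:2].astype(np.float32)))
s=bot.read_state();e=Ro.from_quat(s["ee_rot"]).as_matrix();print(np.round(e,3).tolist())
print(tobay([.5052,-.0094]),delta(.063,-.042,.24),delta(.063,-.042,.025))
E
```

```text
top [[0.66616513 0.06501037 0.06      ]] [[0.061607   0.02163232]]
scene [[0.67233078 0.07377402 0.06      ]] [[0.07038745 0.027774  ]]
[290 216  19  48  94] ((0.6397714614868164, -0.06105495244264603), (0.23356075584888458, 0.042167458683252335), 10.95767593383789)
[[0.933, 0.36, -0.001], [0.36, -0.933, 0.002], [0.0, -0.002, -1.0]]
[-0.11507437  0.00645437] [ 0.645  -0.307  -0.0238] [ 0.645  -0.3066  0.1912]
```

Emit:
play_rows --series '[{"grip":0,"dx":0.647,"dy":-0.307,"dz":-0.025,"rx":0,"ry":0,"rz":0.02},{"grip":0,"dx":0.647,"dy":-0.307,"dz":-0.025,"rx":0,"ry":0,"rz":0.02},{"grip":0,"dx":0.647,"dy":-0.307,"dz":-0.025,"rx":0,"ry":0,"rz":0.02},{"grip":0,"dx":0.647,"dy":-0.307,"dz":-0.025,"rx":0,"ry":0,"rz":0.02},{"grip":0,"dx":0.647,"dy":-0.307,"dz":-0.025,"rx":0,"ry":0,"rz":0.02},{"grip":0,"dx":0.647,"dy":-0.307,"dz":-0.025,"rx":0,"ry":0,"rz":0.02},{"grip":0,"dx":0.647,"dy":-0.307,"dz":-0.025,"rx":0,"ry":0,"rz":0.02},{"grip":0,"dx":0.647,"dy":-0.307,"dz":-0.025,"rx":0,"ry":0,"rz":0.02},{"grip":0,"dx":0.647,"dy":-0.307,"dz":-0.025,"rx":0,"ry":0,"rz":0.02},{"grip":0,"dx":0.647,"dy":-0.307,"dz":-0.025,"rx":0,"ry":0,"rz":0.02},{"grip":0,"dx":0.647,"dy":-0.307,"dz":-0.025,"rx":0,"ry":0,"rz":0.02},{"grip":0,"dx":0.647,"dy":-0.307,"dz":-0.025,"rx":0,"ry":0,"rz":0.02},{"grip":0,"dx":0.647,"dy":-0.307,"dz":-0.025,"rx":0,"ry":0,"rz":0.02},{"grip":0,"dx":0.647,"dy":-0.307,"dz":-0.025,"rx":0,"ry":0,"rz":0.02},{"grip":0,"dx":0.647,"dy":-0.307,"dz":-0.025,"rx":0,"ry":0,"rz":0.02},{"grip":0,"dx":0.647,"dy":-0.307,"dz":-0.025,"rx":0,"ry":0,"rz":0.02},{"grip":0,"dx":0.647,"dy":-0.307,"dz":-0.025,"rx":0,"ry":0,"rz":0.02},{"grip":0,"dx":0.647,"dy":-0.307,"dz":-0.025,"rx":0,"ry":0,"rz":0.02}]'

```text
time: 1.9
eef_pos: [0.6903, 0.0045, 0.2416]
ee_rot: [0.985, 0.172, -0.0, 0.0]
force: [0.6, 0.1, 0.8]
gripper_width: 0.003
```

Run:
```python
from h import *
from rig import bot
s=bot.read_state();print(s["time"],s["eef_pos"],tobay(s["eef_pos"]),np.round(Ro.from_quat(s["ee_rot"]).as_matrix(),3).tolist(),s["gripper_width"],s["joint_pos"])
p,d,m=grab("wrist");cv2.imwrite("pics/w1.png",p)
W=cloud(m,d);t=((d>0)&(abs(W[...,2]-.06)<.005)).astype(np.uint8);k,l,st,ce=cv2.connectedComponentsWithStats(t)
for i in range(1,k):
    if st[i,4]>300:
        c=cv2.minEnclosingCircle(np.argwhere(l==i)[:,::-1].astype(np.float32));w=onplane(m,c[0],.06);print(st[i],c,w,tobay(w))
print(delta(.065,-.042,.025))
```

```text
1.9 [0.69034877 0.00451    0.24158827] [ 0.0637535  -0.04348708] [[0.941, 0.339, -0.0], [0.339, -0.941, -0.001], [-0.001, 0.0, -1.0]] 0.003271843550146681 [-7.52625498e-02  4.09155735e-01  9.30090269e-01 -5.88131988e-04
  1.80276782e+00  1.14921367e+00]
[ 233  157   53   52 2122] ((259.2232666015625, 182.3220977783203), 26.62779998779297) [[0.66770233 0.06876285 0.06      ]] [[0.06432967 0.0246375 ]]
[ 406  258   52   46 1681] ((431.43548583984375, 281.17742919921875), 25.591716766357422) [[ 0.62290084 -0.15189151  0.06      ]] [[-0.05290287 -0.16759167]]
[502 276  86  43 414] ((544.5, 309.5), 42.7376708984375) [[ 0.6341186  -0.29383872  0.06      ]] [[-0.09067087 -0.30488124]]
[ 0.0013 -0.0017  0.2169]
```

View pics/w1.png

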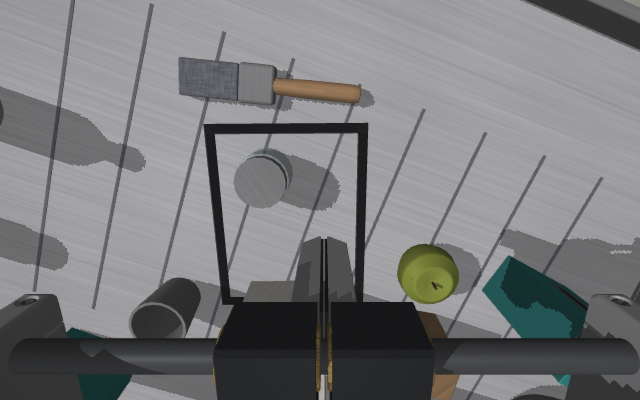

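The wrist picture shows the jar lid at (259,182), bay position (64, 25) mm, which agrees with the top view. The finger is in line with it, so I tilt the tip forward slightly and lower beside the jar.

Emit:
play_rows --series '[{"grip":0,"dx":0.001,"dy":0,"dz":0.045,"rx":0.1,"ry":0,"rz":0},{"grip":0,"dx":0.001,"dy":0,"dz":0.09,"rx":0.17,"ry":0,"rz":0},{"grip":0,"dx":0.001,"dy":0,"dz":0.135,"rx":0.17,"ry":0,"rz":0},{"grip":0,"dx":0.001,"dy":0,"dz":0.175,"rx":0.17,"ry":0,"rz":0},{"grip":0,"dx":0.001,"dy":0,"dz":0.2,"rx":0.17,"ry":0,"rz":0},{"grip":0,"dx":0.001,"dy":0,"dz":0.215,"rx":0.17,"ry":0,"rz":0},{"grip":0,"dx":0.001,"dy":0,"dz":0.217,"rx":0.17,"ry":0,"rz":0},{"grip":0,"dx":0.001,"dy":0,"dz":0.217,"rx":0.17,"ry":0,"rz":0}]'

```text
time: 2.75
eef_pos: [0.6926, 0.0056, 0.0259]
ee_rot: [0.981, 0.172, -0.014, -0.083]
force: [0.9, 0.2, -0.0]
gripper_width: 0.006
```

Run:
```python
from h import *
from rig import bot
s=bot.read_state();R=Ro.from_quat(s["ee_rot"]).as_matrix();print(s["time"],s["eef_pos"],tobay(s["eef_pos"]),np.round(R,3).tolist(),s["force"])
for y in(-.02,.04,.104): print(y,delta(.0645,y,.025))
```

```text
2.75 [0.69258069 0.00562089 0.02586431] [ 0.06623027 -0.04320222] [[0.94, 0.336, -0.056], [0.34, -0.927, 0.159], [0.002, -0.168, -0.986]] [ 0.88692348  0.18910843 -0.03547055]
-0.02 [-0.0017 -0.0227  0.0048]
0.04 [-0.0017 -0.0819  0.0148]
0.104 [-0.0018 -0.145   0.0256]
```

Emit:
play_rows --series '[{"grip":0,"dx":-0.001,"dy":-0.01,"dz":0.002,"rx":0,"ry":0,"rz":0},{"grip":0,"dx":-0.002,"dy":-0.016,"dz":0.003,"rx":0,"ry":0,"rz":0},{"grip":0,"dx":-0.002,"dy":-0.02,"dz":0.0035,"rx":0,"ry":0,"rz":0},{"grip":0,"dx":-0.002,"dy":-0.024,"dz":0.004,"rx":0,"ry":0,"rz":0},{"grip":0,"dx":-0.002,"dy":-0.028,"dz":0.005,"rx":0,"ry":0,"rz":0},{"grip":0,"dx":-0.002,"dy":-0.032,"dz":0.0055,"rx":0,"ry":0,"rz":0},{"grip":0,"dx":-0.002,"dy":-0.036,"dz":0.006,"rx":0,"ry":0,"rz":0},{"grip":0,"dx":-0.002,"dy":-0.04,"dz":0.007,"rx":0,"ry":0,"rz":0},{"grip":0,"dx":-0.002,"dy":-0.045,"dz":0.008,"rx":0,"ry":0,"rz":0},{"grip":0,"dx":-0.002,"dy":-0.05,"dz":0.009,"rx":0,"ry":0,"rz":0},{"grip":0,"dx":-0.002,"dy":-0.055,"dz":0.009,"rx":0,"ry":0,"rz":0},{"grip":0,"dx":-0.002,"dy":-0.06,"dz":0.01,"rx":0,"ry":0,"rz":0},{"grip":0,"dx":-0.002,"dy":-0.064,"dz":0.011,"rx":0,"ry":0,"rz":0},{"grip":0,"dx":-0.002,"dy":-0.067,"dz":0.0115,"rx":0,"ry":0,"rz":0},{"grip":0,"dx":-0.002,"dy":-0.067,"dz":0.0115,"rx":0,"ry":0,"rz":0}]'

```text
time: 4.25
eef_pos: [0.6666, 0.0703, 0.0244]
ee_rot: [0.981, 0.173, -0.015, -0.084]
force: [1.0, -2.4, 2.3]
gripper_width: 0.006
```

```bash
cat > jar.py <<'E'
from h import *
from rig import bot
import sys
s=bot.read_state();print(round(s["time"],2),s["eef_pos"],tobay(s["eef_pos"]),s["force"])
for n in ("top","wrist"):
    p,d,m=grab(n);cv2.imwrite(f"pics/{n}{sys.argv[1]}.png",p)
    W=cloud(m,d);b=tobay(W);t=((d>0)&(abs(W[...,2]-.06)<.006)&(abs(b[...,0]-.064)<.06)&(b[...,1]>0)&(b[...,1]<.25)).astype(np.uint8);k,l,st,ce=cv2.connectedComponentsWithStats(t)
    for i in range(1,k):
        if st[i,4]>80:
            c=cv2.minEnclosingCircle(np.argwhere(l==i)[:,::-1].astype(np.float32));w=onplane(m,c[0],.06);print(n,st[i],np.round(c[0],1),w,tobay(w),np.percentile(W[l==i][:,2],[5,95]))
E
python3 jar.py 2
```

```text
4.25 [0.66664858 0.07027586 0.02436505] [0.06385385 0.02641884] [ 0.96436425 -2.43916957  2.33145584]
wrist [ 168  229  115  108 8084] [225.5 282.5] [[0.65557443 0.10852636 0.06      ]] [[0.06646064 0.06615474]] [0.05750323 0.06077795]
wrist [294 269  61  42 840] [324.3 281.9] [[0.67591095 0.06672652 0.06      ]] [[0.07135502 0.01992871]] [0.05456471 0.06532198]
```

Emit:
play_rows --series '[{"grip":0,"dx":0.002,"dy":-0.002,"dz":0,"rx":0,"ry":0,"rz":0},{"grip":0,"dx":0.003,"dy":-0.006,"dz":0.001,"rx":0,"ry":0,"rz":0},{"grip":0,"dx":0.003,"dy":-0.011,"dz":0.002,"rx":0,"ry":0,"rz":0},{"grip":0,"dx":0.003,"dy":-0.016,"dz":0.003,"rx":0,"ry":0,"rz":0},{"grip":0,"dx":0.003,"dy":-0.021,"dz":0.0035,"rx":0,"ry":0,"rz":0},{"grip":0,"dx":0.003,"dy":-0.026,"dz":0.0045,"rx":0,"ry":0,"rz":0},{"grip":0,"dx":0.003,"dy":-0.031,"dz":0.005,"rx":0,"ry":0,"rz":0},{"grip":0,"dx":0.003,"dy":-0.036,"dz":0.006,"rx":0,"ry":0,"rz":0},{"grip":0,"dx":0.003,"dy":-0.041,"dz":0.007,"rx":0,"ry":0,"rz":0},{"grip":0,"dx":0.003,"dy":-0.046,"dz":0.008,"rx":0,"ry":0,"rz":0},{"grip":0,"dx":0.003,"dy":-0.051,"dz":0.0085,"rx":0,"ry":0,"rz":0},{"grip":0,"dx":0.003,"dy":-0.056,"dz":0.0095,"rx":0,"ry":0,"rz":0},{"grip":0,"dx":0.003,"dy":-0.061,"dz":0.01,"rx":0,"ry":0,"rz":0},{"grip":0,"dx":0.003,"dy":-0.066,"dz":0.011,"rx":0,"ry":0,"rz":0},{"grip":0,"dx":0.003,"dy":-0.071,"dz":0.012,"rx":0,"ry":0,"rz":0},{"grip":0,"dx":0.003,"dy":-0.075,"dz":0.0125,"rx":0,"ry":0,"rz":0},{"grip":0,"dx":0.003,"dy":-0.079,"dz":0.0135,"rx":0,"ry":0,"rz":0},{"grip":0,"dx":0.003,"dy":-0.082,"dz":0.014,"rx":0,"ry":0,"rz":0},{"grip":0,"dx":0.003,"dy":-0.084,"dz":0.014,"rx":0,"ry":0,"rz":0},{"grip":0,"dx":0.003,"dy":-0.084,"dz":0.014,"rx":0,"ry":0,"rz":0}]'

```text
time: 6.35
eef_pos: [0.6407, 0.1508, 0.0249]
ee_rot: [0.981, 0.173, -0.015, -0.084]
force: [0.9, 0.0, -0.9]
gripper_width: 0.003
```

```bash
python3 jar.py 3; python3 -c "
from h import *
print(delta(.065,.06,.025),delta(-.20,.0065,.29))"
```

```text
6.35 [0.64065763 0.1508457  0.02491878] [0.06683919 0.11102449] [ 0.86178179  0.04668137 -0.90405445]
wrist [ 169  229  115  107 8055] [226.5 281. ] [[0.63016207 0.18893792 0.06      ]] [[0.06993615 0.15041462]] [0.05736157 0.06081624]
wrist [295 269  59  41 831] [324.2 279.5] [[0.65064837 0.14757437 0.06      ]] [[0.07511987 0.10454785]] [0.05451504 0.06541962]
[-0.0019  0.05   -0.0087] [-0.2669  0.0577 -0.2789]
```

View pics/wrist3.png

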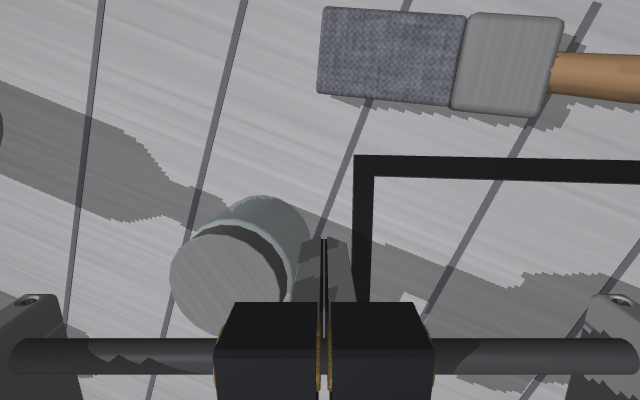

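The jar at (227,281) stands upright outside the tape, its centre at bay y ≈ 150 mm and its near edge ≈ 120 mm. The tape's outer edge is at 97 mm. Next I retreat and go behind the carton.

```bash
python3 -c "
from h import *
for a in [(.066,.085,.028),(.066,.07,.15),(.066,.06,.28),(-.19,.0065,.28)]:print(a,delta(*a))"
```

```text
(0.066, 0.085, 0.028) [-0.0009  0.0249 -0.0075]
(0.066, 0.07, 0.15) [-0.0009  0.019  -0.1302]
(0.066, 0.06, 0.28) [-0.0009  0.0068 -0.26  ]
(-0.19, 0.0065, 0.28) [-0.2569  0.0594 -0.2691]
```

Emit:
play_rows --series '[{"grip":0,"dx":-0.001,"dy":0.025,"dz":-0.0075,"rx":0,"ry":0,"rz":0},{"grip":0,"dx":-0.001,"dy":0.023,"dz":-0.05,"rx":0,"ry":0,"rz":0},{"grip":0,"dx":-0.001,"dy":0.021,"dz":-0.095,"rx":0,"ry":0,"rz":0},{"grip":0,"dx":-0.001,"dy":0.019,"dz":-0.135,"rx":0,"ry":0,"rz":0},{"grip":0,"dx":-0.001,"dy":0.015,"dz":-0.18,"rx":-0.05,"ry":0,"rz":0},{"grip":0,"dx":-0.001,"dy":0.01,"dz":-0.22,"rx":-0.15,"ry":0,"rz":0},{"grip":0,"dx":-0.001,"dy":0.007,"dz":-0.26,"rx":-0.17,"ry":0,"rz":0},{"grip":0,"dx":-0.001,"dy":0.007,"dz":-0.26,"rx":-0.17,"ry":0,"rz":0},{"grip":0,"dx":-0.257,"dy":0.059,"dz":-0.269,"rx":-0.17,"ry":0,"rz":0},{"grip":0,"dx":-0.257,"dy":0.059,"dz":-0.269,"rx":-0.17,"ry":0,"rz":0},{"grip":0,"dx":-0.257,"dy":0.059,"dz":-0.269,"rx":-0.17,"ry":0,"rz":0},{"grip":0,"dx":-0.257,"dy":0.059,"dz":-0.269,"rx":-0.17,"ry":0,"rz":0},{"grip":0,"dx":-0.257,"dy":0.059,"dz":-0.269,"rx":-0.17,"ry":0,"rz":0},{"grip":0,"dx":-0.257,"dy":0.059,"dz":-0.269,"rx":-0.17,"ry":0,"rz":0},{"grip":0,"dx":-0.257,"dy":0.059,"dz":-0.269,"rx":-0.17,"ry":0,"rz":0},{"grip":0,"dx":-0.257,"dy":0.059,"dz":-0.269,"rx":-0.17,"ry":0,"rz":0},{"grip":0,"dx":-0.257,"dy":0.059,"dz":-0.269,"rx":-0.17,"ry":0,"rz":0}]'

```text
time: 8.15
eef_pos: [0.4356, -0.0339, 0.2795]
ee_rot: [0.985, 0.174, -0.0, -0.0]
force: [0.5, -0.3, -0.5]
gripper_width: 0.001
```

Run:
```python
from h import *
from rig import bot
s=bot.read_state();R=Ro.from_quat(s["ee_rot"]).as_matrix();print(s["time"],s["eef_pos"],tobay(s["eef_pos"]),np.round(R,3).tolist(),s["force"],s["joint_pos"])
p,d,m=grab("wrist");cv2.imwrite("pics/w4.png",p);W=cloud(m,d);b=tobay(W)
t=((d>0)&(abs(W[...,2]-.16)<.006)&(abs(b[...,0]+.11)<.08)&(abs(b[...,1])<.1)).astype(np.uint8);k,l,st,ce=cv2.connectedComponentsWithStats(t)
for i in range(1,k):
    if st[i,4]>200:
        v,u=np.nonzero(l==i);r=cv2.minAreaRect(tobay(onplane(m,np.c_[u,v],.16)).astype(np.float32));print(st[i],r)
print(delta(-.185,.0065,.145),delta(-.15,.0065,.145))
```

```text
8.15 [ 0.43556625 -0.03389962  0.27949684] [-0.18888933  0.00711957] [[0.94, 0.342, -0.001], [0.342, -0.94, 0.001], [-0.0, -0.001, -1.0]] [ 0.5429488  -0.30470616 -0.51518043] [-2.08032208e-01 -1.69666423e-01  1.49459494e+00  5.79702657e-04
  1.81751097e+00  1.01392456e+00]
[ 264   74  125   76 9131] ((-0.11509507149457932, 0.00559808686375618), (0.0594470351934433, 0.09963589906692505), 0.0970521867275238)
[0.004  0.0008 0.1345] [0.039  0.0008 0.1344]
```

View pics/w4.png

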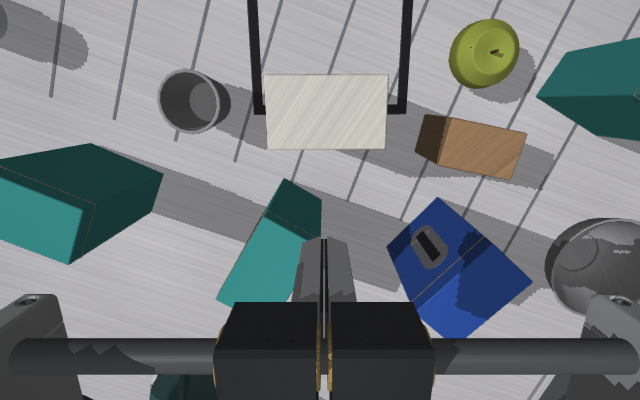

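Carton top confirmed at bay (-115, 6) mm and square with the bay. In the wrist picture it is the white rectangle centred (326,112).

Emit:
play_rows --series '[{"grip":0,"dx":0.014,"dy":0.001,"dz":0.045,"rx":0,"ry":0,"rz":0},{"grip":0,"dx":0.014,"dy":0.001,"dz":0.085,"rx":0,"ry":0,"rz":0},{"grip":0,"dx":0.014,"dy":0.001,"dz":0.115,"rx":0,"ry":0,"rz":0},{"grip":0,"dx":0.014,"dy":0.001,"dz":0.13,"rx":0,"ry":0,"rz":0},{"grip":0,"dx":0.014,"dy":0.001,"dz":0.13,"rx":0,"ry":0,"rz":0},{"grip":0,"dx":0.02,"dy":0.001,"dz":0.13,"rx":0,"ry":0,"rz":0},{"grip":0,"dx":0.026,"dy":0.001,"dz":0.13,"rx":0,"ry":0,"rz":0},{"grip":0,"dx":0.031,"dy":0.001,"dz":0.13,"rx":0,"ry":0,"rz":0},{"grip":0,"dx":0.035,"dy":0.001,"dz":0.13,"rx":0,"ry":0,"rz":0},{"grip":0,"dx":0.039,"dy":0.001,"dz":0.13,"rx":0,"ry":0,"rz":0},{"grip":0,"dx":0.043,"dy":0.001,"dz":0.13,"rx":0,"ry":0,"rz":0},{"grip":0,"dx":0.047,"dy":0.001,"dz":0.13,"rx":0,"ry":0,"rz":0},{"grip":0,"dx":0.051,"dy":0.001,"dz":0.13,"rx":0,"ry":0,"rz":0},{"grip":0,"dx":0.055,"dy":0.001,"dz":0.13,"rx":0,"ry":0,"rz":0}]'

```text
time: 9.6
eef_pos: [0.4869, -0.0166, 0.15]
ee_rot: [0.985, 0.173, 0.0, 0.0]
force: [-1.5, -0.2, 0.6]
gripper_width: 0.007
```

Run:
```python
from h import *
from rig import bot
s=bot.read_state();print(s["time"],s["eef_pos"],tobay(s["eef_pos"]),s["force"])
p,d,m=grab("scene");cv2.imwrite("pics/s5.png",cv2.resize(p[130:290,220:430],None,fx=3.5,fy=3.5))
```

```text
9.6 [ 0.48687054 -0.0166297   0.15003605] [-0.13477019  0.00589534] [-1.47639247 -0.1938764   0.56806308]
```

View pics/s5.png

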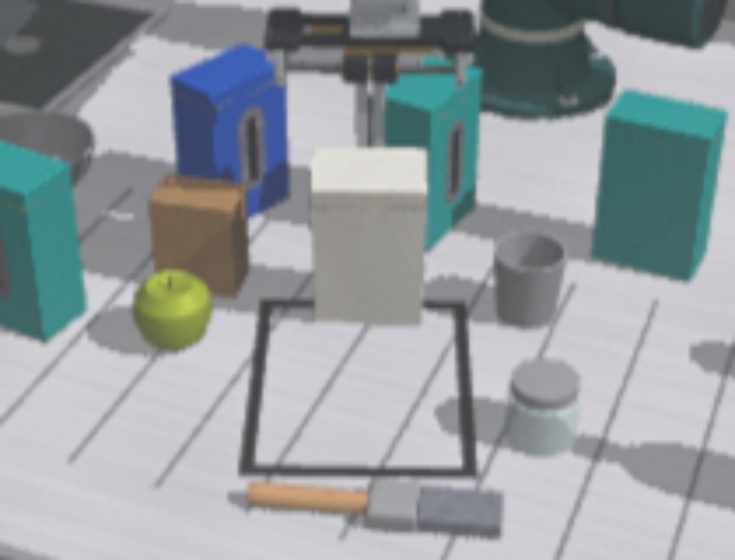

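The crop shows the carton at (368,240) tilting, its base edge unmoved at about (368,322). The jar at (545,405) stands upright, clear of the tape. Keep pushing.

Emit:
play_rows --series '[{"grip":0,"dx":0.004,"dy":0,"dz":0},{"grip":0,"dx":0.008,"dy":0,"dz":0},{"grip":0,"dx":0.012,"dy":0,"dz":0},{"grip":0,"dx":0.016,"dy":0,"dz":0},{"grip":0,"dx":0.02,"dy":0,"dz":0},{"grip":0,"dx":0.024,"dy":0,"dz":0},{"grip":0,"dx":0.028,"dy":0,"dz":0},{"grip":0,"dx":0.032,"dy":0,"dz":0},{"grip":0,"dx":0.036,"dy":0,"dz":0},{"grip":0,"dx":0.04,"dy":0,"dz":0},{"grip":0,"dx":0.044,"dy":0,"dz":0},{"grip":0,"dx":0.046,"dy":0,"dz":0},{"grip":0,"dx":0.046,"dy":0,"dz":0},{"grip":0,"dx":0.046,"dy":0,"dz":0},{"grip":0,"dx":0.046,"dy":0,"dz":0},{"grip":0,"dx":0.046,"dy":0,"dz":0}]'

```text
invalid input at $.series[0]: expected keys grip, dx, dy, dz, rx, ry, rz
```

Run:
```python
from h import *
from rig import bot
s=bot.read_state();print(s["time"],s["eef_pos"],tobay(s["eef_pos"]),s["force"])
p,d,m=grab("scene");cv2.imwrite("pics/s6.png",cv2.resize(p[130:290,220:430],None,fx=3.5,fy=3.5))
```

```text
9.65 [ 0.48734651 -0.01644946  0.14994514] [-0.13426129  0.0059028 ] [-0.87700023 -0.15539033 -0.69091673]
```

View pics/s6.png

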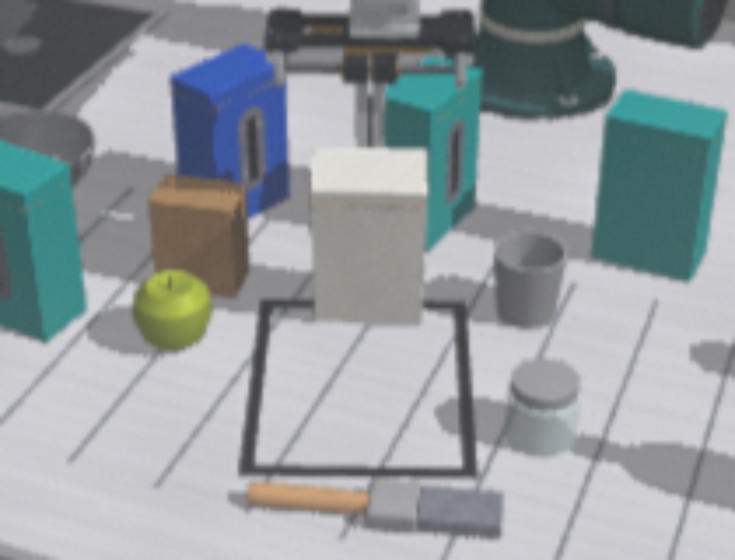

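The call was refused because keys were missing, so nothing moved and the picture matches the last one: the carton is still tilted at (368,240). Repeating it with full rows.

Emit:
play_rows --series '[{"grip":0,"dx":0.004,"dy":0,"dz":0,"rx":0,"ry":0,"rz":0},{"grip":0,"dx":0.008,"dy":0,"dz":0,"rx":0,"ry":0,"rz":0},{"grip":0,"dx":0.012,"dy":0,"dz":0,"rx":0,"ry":0,"rz":0},{"grip":0,"dx":0.016,"dy":0,"dz":0,"rx":0,"ry":0,"rz":0},{"grip":0,"dx":0.02,"dy":0,"dz":0,"rx":0,"ry":0,"rz":0},{"grip":0,"dx":0.024,"dy":0,"dz":0,"rx":0,"ry":0,"rz":0},{"grip":0,"dx":0.028,"dy":0,"dz":0,"rx":0,"ry":0,"rz":0},{"grip":0,"dx":0.032,"dy":0,"dz":0,"rx":0,"ry":0,"rz":0},{"grip":0,"dx":0.036,"dy":0,"dz":0,"rx":0,"ry":0,"rz":0},{"grip":0,"dx":0.04,"dy":0,"dz":0,"rx":0,"ry":0,"rz":0},{"grip":0,"dx":0.044,"dy":0,"dz":0,"rx":0,"ry":0,"rz":0},{"grip":0,"dx":0.046,"dy":0,"dz":0,"rx":0,"ry":0,"rz":0},{"grip":0,"dx":0.046,"dy":0,"dz":0,"rx":0,"ry":0,"rz":0},{"grip":0,"dx":0.046,"dy":0,"dz":0,"rx":0,"ry":0,"rz":0},{"grip":0,"dx":0.046,"dy":0,"dz":0,"rx":0,"ry":0,"rz":0},{"grip":0,"dx":0.046,"dy":0,"dz":0,"rx":0,"ry":0,"rz":0}]'

```text
time: 11.3
eef_pos: [0.5297, -0.0011, 0.1501]
ee_rot: [0.985, 0.173, 0.0, 0.0]
force: [-0.2, -0.4, -0.0]
gripper_width: 0.004
```

Run:
```python
from h import *
from rig import bot
s=bot.read_state();print(s["time"],s["eef_pos"],tobay(s["eef_pos"]),s["force"])
p,d,m=grab("scene");cv2.imwrite("pics/s7.png",cv2.resize(p[130:290,220:430],None,fx=3.5,fy=3.5))
```

```text
11.3 [ 0.52968376 -0.00110587  0.15007017] [-0.08922943  0.00591946] [-0.24629099 -0.4329359  -0.02097692]
```

View pics/s7.png

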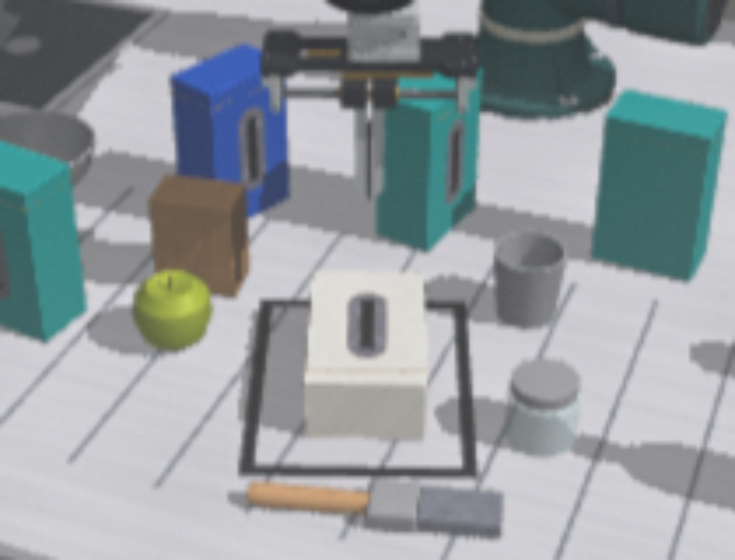

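The carton lies at (367,350) with its slot up, inside the tape. I raise the arm and back off so I can measure it.

Emit:
play_rows --series '[{"grip":0,"dx":0,"dy":0,"dz":-0.045,"rx":0,"ry":0,"rz":0},{"grip":0,"dx":-0.03,"dy":0,"dz":-0.09,"rx":0,"ry":0,"rz":0},{"grip":0,"dx":-0.07,"dy":0,"dz":-0.12,"rx":0,"ry":0,"rz":0},{"grip":0,"dx":-0.1,"dy":0,"dz":-0.15,"rx":0,"ry":0,"rz":0},{"grip":0,"dx":-0.12,"dy":0,"dz":-0.15,"rx":0,"ry":0,"rz":0},{"grip":0,"dx":-0.12,"dy":0,"dz":-0.15,"rx":0,"ry":0,"rz":0},{"grip":0,"dx":-0.12,"dy":0,"dz":-0.15,"rx":0,"ry":0,"rz":0}]'

```text
time: 12.05
eef_pos: [0.4171, -0.0419, 0.2998]
ee_rot: [0.985, 0.173, 0.0, -0.0]
force: [-0.0, -0.2, -1.2]
gripper_width: 0.005
```

Run:
```python
from h import *
from rig import bot
s=bot.read_state();print(s["time"],s["eef_pos"],s["force"])
for n in("wrist","top"):
    p,d,m=grab(n);cv2.imwrite(f"pics/{n}8.png",p);W=cloud(m,d);b=tobay(W)
    t=((d>0)&(abs(W[...,2]-.06)<.006)&(abs(b[...,0])<.15)&(abs(b[...,1])<.25)).astype(np.uint8);k,l,st,ce=cv2.connectedComponentsWithStats(t)
    for i in range(1,k):
        if st[i,4]>80:
            v,u=np.nonzero(l==i);P=tobay(onplane(m,np.c_[u,v],.06)).astype(np.float32);print(n,st[i],cv2.minAreaRect(P),np.round(cv2.boxPoints(cv2.minAreaRect(P)),3).tolist(),np.percentile(W[l==i][:,2],[5,95]))
    # tape
    t=((p.max(2)<40)&(d>0)&(abs(W[...,2])<.012)&(abs(b[...,0])<.15)&(abs(b[...,1])<.12)).astype(np.uint8);k,l,st,ce=cv2.connectedComponentsWithStats(t)
    i=1+st[1:,4].argmax();v,u=np.nonzero(l==i);print(n,"tape",st[i],cv2.minAreaRect(tobay(onplane(m,np.c_[u,v],0)).astype(np.float32)))
    if n=="top":
        p0,d0,_=load("top0.npz");df=(cv2.absdiff(p,p0).max(2)>30).astype(np.uint8);df[280:]=0;k,l,st,ce=cv2.connectedComponentsWithStats(df);print([x.tolist() for x in st[1:] if x[4]>8])
```

```text
12.05 [ 0.41705148 -0.04189568  0.29978893] [-0.00675331 -0.21693486 -1.15587958]
wrist [ 277    0   94   63 5730] ((-0.05344652384519577, 0.006156474351882935), (0.09980851411819458, 0.0614510253071785), 89.98261260986328) [[-0.08399999886751175, -0.04399999976158142], [-0.023000000044703484, -0.04399999976158142], [-0.023000000044703484, 0.0560000017285347], [-0.08399999886751175, 0.0560000017285347]] [0.05863233 0.06158414]
wrist [ 454    5   56   61 2501] ((-0.057221367955207825, -0.1663663387298584), (0.05895775184035301, 0.05996892973780632), 8.762508392333984) [[-0.09099999815225601, -0.14100000262260437], [-0.0820000022649765, -0.20000000298023224], [-0.024000000208616257, -0.19200000166893005], [-0.032999999821186066, -0.13199999928474426]] [0.05487164 0.06313823]
wrist [166  56  38  55 379] ((-0.10541875660419464, 0.16449369490146637), (0.04057294502854347, 0.059108056128025055), 81.86333465576172) [[-0.1379999965429306, 0.14900000393390656], [-0.07900000363588333, 0.14000000059604645], [-0.0729999989271164, 0.18000000715255737], [-0.13199999928474426, 0.1889999955892563]] 
[... 1600 characters left out ...]
006032705307), (0.060416433960199356, 0.057320524007081985), 71.00897979736328) [[-0.09399999678134918, -0.18700000643730164], [-0.03999999910593033, -0.20600000023841858], [-0.019999999552965164, -0.14900000393390656], [-0.07400000095367432, -0.12999999523162842]] [0.05456443 0.06459698]
top tape [273 133  77  86 510] ((3.2745301723480225e-05, -8.308887481689453e-05), (0.2388468086719513, 0.1920594424009323), 0.3910055160522461)
[[288, 148, 99, 132, 5869], [334, 150, 9, 22, 46], [252, 161, 29, 20, 456], [280, 164, 9, 14, 73], [343, 175, 8, 20, 36], [443, 220, 30, 28, 441], [473, 223, 87, 57, 3508], [379, 235, 23, 23, 259], [627, 234, 7, 14, 63], [437, 249, 18, 7, 65], [628, 277, 12, 3, 36]]
```

View pics/wrist8.png

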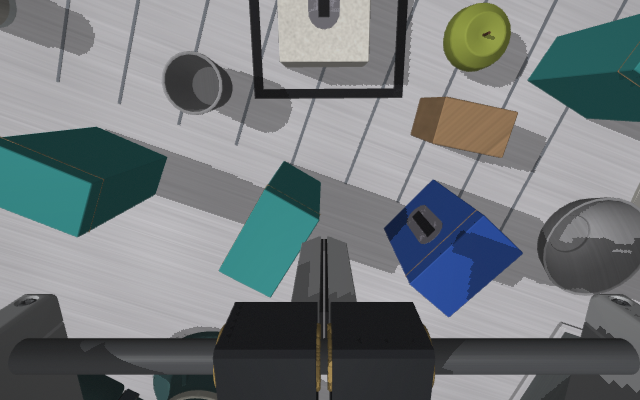

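View pics/top8.png

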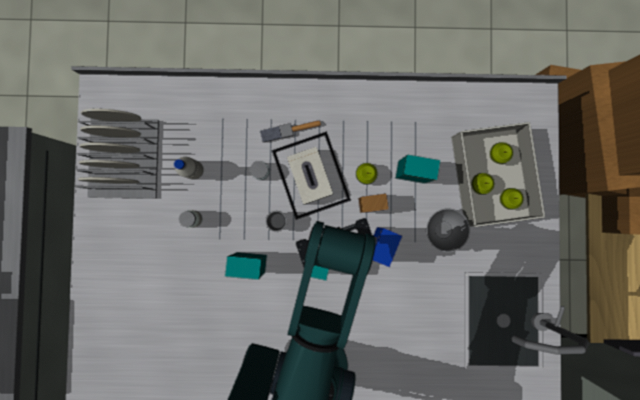

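The top view shows the carton at (310,175), slot up and inside the tape, with at least 26 mm to spare on every side. The jar at (258,170) is clear of the tape by about 26 mm. The other objects look where they were, and nothing touches the robot.

```bash
python3 -c "
from rig import bot
print(bot.finish_job())"
```

```text
the job is handed in; nothing more can be done
None
```

The job is done and handed in after about 12 s of robot time. I pushed the jar out over the bay's +y side with the closed fingertips, low down. Then I pushed the carton near the top of its -x face until it toppled into the bay.

**Carton (last top view):** it lies flat, slot up, with its top face 60 mm high. It spans x -84 to +76 mm and y -43 to +57 mm, against inner tape limits of ±110 and ±85 mm.

**Jar:** it stands upright with its lid 60 mm high. Its centre is at y ≈ 153 mm and its near edge at about 123 mm, with the tape's outer edge at 97 mm. The wrist camera gave y ≈ 150 mm, 3 mm less than the top view.

**Everything else:** the bystanders look unmoved, judged mostly by eye. I measured only the apple again, and it was where it started. In the last top view the arm hid part of one teal look-alike and the edge of the blue one, but the wrist view showed both standing.

**Checks that failed:** one move call was refused for missing keys and moved nothing, so I repeated it with full rows. My attempt to measure the tape from the scene camera found only part of the rectangle, so I used the top view, and the last wrist view agreed on the tape's width and direction.

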